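# Close and lock the chopper's lid

## Task

Close the food chopper: set its lid on the bowl and turn it counter-clockwise (seen from above) by feel until the lugs under it drop into the notches of the rim ring and the lid lies flush on the rim. Then turn the lid clockwise as far as it goes, which turns the ring to locked, and let go; leave the bowl, mill and mug alone.

Things in the scene. Friction and masses are not known exactly. Their poses are not given: they have to be found in the camera images.
- chopper: Food chopper, fixed to the counter: round black motor base 194 mm across, carrying an open grey bowl 164 mm across; level rim 170 mm above the counter. Origin: centre of its underside on the counter; z up along the bowl's axis; its round steel push button is on its -x side; a small D handle stands out to 124 mm from the axis on its +y side, below the rim.
- rim (a point): Centre of the mouth of the bowl, 170 mm above the counter. Just inside the rim, flush with it, lies the black locking ring: bore 128 mm, outside 154 mm, with four notches 18 mm wide, 14 mm deep, 90 degrees apart, open from above and to the bore. Where the notches stand differs every time and is not told. Max 90 degrees of turning brings lugs over notches.
- lockring (a joint): Turn of the locking ring, rad, clockwise from above: 0 = unlocked (hard stop), 0.7 = locked (hard stop); starts at 0 to 0.1. It stays where it is left, no spring; about 0.12 N m turns it. A rubbing lid can drag it, so search counter-clockwise, which holds it against its unlocked stop.
- lid: Loose grey lid, 0.28 to 0.44 kg, lying right way up. Disc 166 mm across, underside 18 mm, top 27 mm above the origin; below it a skirt 123 mm across down to the origin (centre of the skirt's underside, z up). Four lugs 12.5 mm wide, out to radius 73 mm, lower faces 8 mm above the origin, at 45, 135, 225, 315 degrees from lid x. Origin at height 162 mm with lugs on the ring, 152 mm once dropped in.
- lid_grip (a point): Middle of the black upright bar grip on the lid, 44 mm above the lid's origin on its axis. Bar 100 mm long along the lid's x, 20 mm wide along y, 34 mm tall (27 to 61 mm above the lid's origin). Held loosely in the fingers, the lid sinks by its own weight when its lugs meet the notches.
- bowl: Bystander: blue ceramic bowl, 124 mm across, 50 mm high, origin under its centre.
- mill: Bystander: blue pepper mill, 54 mm across, 152 mm high, origin under its centre.
- mug: Bystander: white mug, 80 mm across, 90 mm high, origin under its centre.
There are look-alikes about, which are no part of the job. What is meant by the chopper is not pink, and is the smaller of those in its own colour.

How it is judged:
On the way:
1. the lid has dropped home into the ring's notches while the ring is still unlocked (z of lid in the frame of chopper between 0.148 and 0.1555 m and horizontal distance between lid and chopper below 0.006 m and angle between the z axis of lid and the z axis of chopper, either way round below 0.04 rad and value of joint lockring below 0.35 rad), for 0.2 s.
At the end, for the whole second after the job is handed in: The lid lies flush on the chopper's rim (its origin within 2.5 mm of 152 mm above the counter, centred within 6 mm, level within 0.03 rad), at rest, with the locking ring turned past 0.6 rad (z of lid in the frame of chopper between 0.148 and 0.1545 m and horizontal distance between lid and chopper below 0.006 m and angle between lid's own z axis and vertical below 0.03 rad and value of joint lockring above 0.6 rad and linear speed of lid below 0.02 m/s); the robot touches nothing.
It fails at once if the bowl, mill or mug was moved more than 30 mm or knocked over (distance of any of bowl, mill, mug from where it was at the start of the episode above 0.03 m or angle between any of bowl, mill, mug's own z axis and vertical above 0.5 rad).
It also fails if it takes over 64 s, if anything falls off the work surface, if the arm or the gripper's body presses on something with over 40 N, if the wrist force passes 120 N, or if a joint passes its speed limit or range.

## Robot

A 6-joint arm with a two-finger parallel gripper is mounted at the origin on the work surface. World frame = base frame: x ahead of the robot, y to its left, z up, the work surface at z = 0. Lengths are in m, angles in rad, forces in N, time in s.
With the tool pointing down it reaches from about 0.325 to 0.9 m from the base axis. Payload 6.1 kg.
Tool frame: the origin (TCP) lies at the very end of the fingers, on their centre line; the grasp point (between the pads) lies manip.grip_point_offset behind it (manip.grip_point_offset is the distance from the TCP to the grasp point, in m); z points along the fingers, x is the direction in which the jaws open and shut, and the axes are right-handed (so a half turn about z gives the same grasp; the last joint's range is limited). The gripper opens to 87 mm and grips with 3 to 60 N. Pads are 19 mm wide; open, the fingers measure 117 mm over their backs; the gripper's body (75 mm by 190 mm) begins 51 mm behind the grasp point.
Start: joints at [-1.319, 0.22, 1.526, -0, 1.395, -0.126], TCP at [0.231, -0.581, 0.223] pointing down, gripper open.
Joint ranges: [-2.98, 2.98], [-0.91, 2.08], [0.09, 2.57], [-1.24, 4.39], [0.2, 2.65], [-2.68, 2.68]. Speed limits (rad/s): [2.57, 2.57, 3.01, 3.14, 3.14, 3.14].

## Interface

Orientations are given as a unit quaternion [w, x, y, z].
In Python, from plant import manip gives the robot as it stands.
- The arm moves only by the shell command python3 -m handwheel 'ROWS' [OPENING]. ROWS is JSON, a list of rows, each a list of 4 numbers: the shift along the tool's x, y, z in cm, then the turn about the tool's z in degrees. A call has 1 to 10 rows; each row is the pose to reach, as a shift and turn from the pose commanded when the call began, along the tool's axes at that moment; what a row does not reach only later rows make up. A row lasts 1/12 s, in which the tool goes at most 41.7 mm and 7.16 degrees, less where a joint would pass 70% of its speed; a pose out of reach is approached as far as the arm can. A call with a gripper value outside its range is refused whole. OPENING is the finger opening in cm, from 0 to 8.7, set as the call begins (- or left out, the last holds). The fingers move at their own pace and stop on an object; the grip force is fixed at half the most. Time passes only in rows, so rows that repeat a pose let the fingers close. It gives the time, the measured TCP pose, the force and the opening at its end, in the units of the state.
- manip.state(): the state, without advancing time (a new reading comes with each control period).
- manip.snapshot(name): name is "side" or "top" or "wrist"; returns a dict with "image" (384x512x3 uint8, blue, green, red), "depth" (384x512 float32, m along the optical axis (not along the pixel's ray), 0 where there is no reading), "fov_y" (degrees; the focal length in pixels is half the picture's height over the tangent of half this angle, whatever the lens; pixels are square), "cx", "cy" (the principal point, pixels), "rvec" (rotation vector, rad) and "tvec" (3), from world to camera coordinates, as OpenCV has them; the wrist camera has in their place "mount" (4x4, takes a point from camera to tool coordinates, whose origin is the TCP and whose axes are the tool frame's). Camera axes: x right, y down, z forward; pixel columns grow to the right and rows downward; lengths in m; the calibration is good to about 2 mm. A picture is of the moment at which its call begins: read the wrist's pose just before it.
- manip.hand_in(): hands the job in, once; it reports no verdict.
The state is a dict: "t": time; "q": joint angles; "joint_velocities": joint speeds; "tau": joint torques, N m; "position": TCP position; "tcp_rot": TCP orientation; "force": force on the tool from outside, world axes, zero at the start; "torque": the same for the moment, N m; "width": opening from 0.0 (shut) to 1.0 (fully open).
Only numpy, scipy, OpenCV 4.12 (cv2) and the standard library are available. Lean on these libraries where they do the work, as an engineer would, in place of code of your own. Each camera call takes 0.05 s, during which the arm holds its last target.

## Working session

There is one attempt and no reset: what is moved stays moved. The work goes in short steps, Python scripts to look and compute and a shell command to move; the robot and the scene stay as the last step left them, time stands still between calls to the robot, and variables do not carry over. Pictures are saved under pics/ and viewed, and the job is handed in when it is done.

```bash
mkdir -p pics; ls; python3 - <<'E'
from plant import manip
import cv2,numpy as np
print(manip.state(), manip.grip_point_offset)
for n in ["top","side","wrist"]:
    s=manip.snapshot(n)
    cv2.imwrite(f"pics/{n}0.png",s["image"])
    np.savez(f"{n}0.npz",**s)
    print(n,{k:v for k,v in s.items() if k not in("image","depth")})
E
```

```text
pics
{'t': 0.0, 'q': array([-1.31912844e+00,  2.21231272e-01,  1.52760926e+00, -1.70334569e-05,
        1.39470715e+00, -1.26102924e-01]), 'joint_velocities': array([-0.00031673,  0.00260324,  0.00138526, -0.00045394,  0.0018632 ,
       -0.00016855]), 'tau': array([-7.98510737e-04, -4.94606245e+01, -3.87380970e+01,  6.98523433e-02,
        5.71445818e-02, -1.41308356e-04]), 'position': array([ 0.23036356, -0.58032565,  0.22143506]), 'tcp_rot': array([-6.40188833e-04,  8.27300085e-01, -5.61759391e-01, -7.38755890e-04]), 'force': array([0.19712025, 1.0272547 , 0.70827377]), 'torque': array([ 0.01498024, -0.00079207, -0.01772806]), 'width': 0.9983951741687671} 0.0187
top {'fov_y': 43.48940047912515, 'cx': 256.59543384799974, 'cy': 189.11933843935964, 'rvec': array([ 2.13070988, -2.1470172 ,  0.14686541]), 'tvec': array([-0.02608246,  0.53971389,  1.41896376])}
side {'fov_y': 56.11098079534232, 'cx': 262.00188769043484, 'cy': 192.2936992755907, 'rvec': array([ 2.45395772,  1.07648285, -0.25943302]), 'tvec': array([-0.31697828, -0.29474344,  1.45104919])}
wrist {'fov_y': 65.38970182942197, 'cx': 259.1200452311497, 'cy': 191.69814854589296, 'mount': array([[ 9.99999859e-01, -4.72138042e-04,  2.41935111e-04,
         9.05568693e-05],
       [ 3.98540454e-04,  9.69569021e-01,  2.44817799e-01,
        -6.57989124e-02],
       [-3.50160585e-04, -2.44817668e-01,  9.69569073e-01,
        -1.62674131e-01],
       [ 0.00000000e+00,  0.00000000e+00,  0.00000000e+00,
         1.00000000e+00]])}
```

View pics/top0.png

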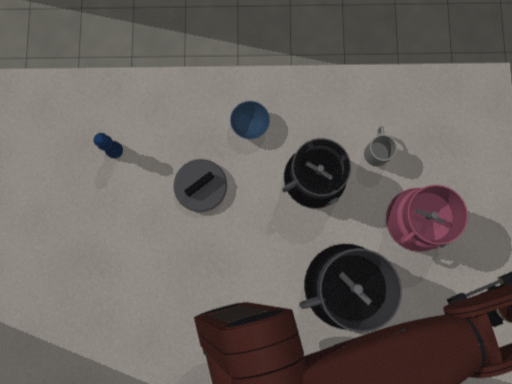

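View pics/side0.png

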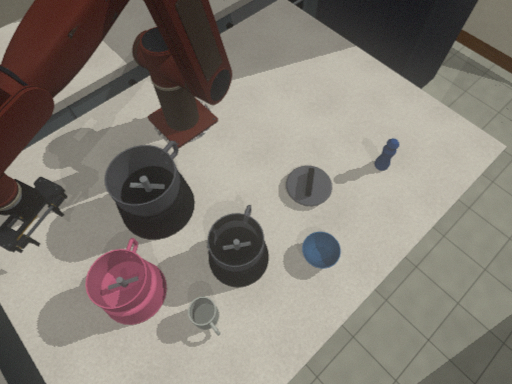

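View pics/wrist0.png

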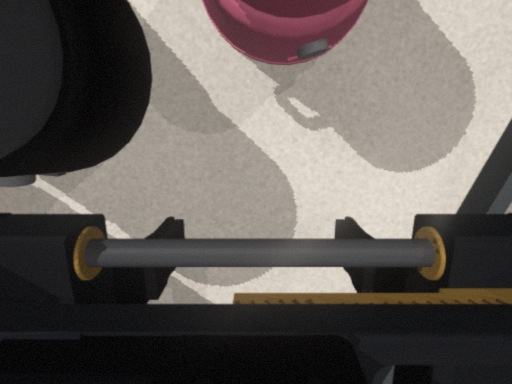

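The top view shows the lid at (200,185), with its black bar running about (185,192)–(214,176). The smaller black chopper is at (318,170), the larger black one at (355,288) and the pink one at (430,215). The bowl is at (250,120), the mug at (380,150) and the mill at (108,145).

```bash
cat > h.py <<'E'
import numpy as np,cv2
def cloud(s,T=None):
    d=s["depth"];h,w=d.shape;f=h/2/np.tan(np.radians(float(s["fov_y"]))/2)
    u,v=np.meshgrid(np.arange(w),np.arange(h))
    p=np.stack([(u-s["cx"])*d/f,(v-s["cy"])*d/f,d],-1)
    if T is None:
        R=cv2.Rodrigues(np.array(s["rvec"]))[0]
        return (p-s["tvec"])@R
    return p@T[:3,:3].T+T[:3,3]
def circ(xy):
    A=np.c_[2*xy,np.ones(len(xy))];b=(xy**2).sum(1)
    c=np.linalg.lstsq(A,b,rcond=None)[0]
    return c[:2],np.sqrt(c[2]+c[0]**2+c[1]**2)
E
python3 - <<'E'
from h import *
for n,boxes in [("top",dict(lid=(170,155,232,215),chop=(280,132,355,212),big=(300,240,405,335),bowl=(228,98,274,142),mug=(362,125,398,168),mill=(90,128,126,162))),("side",dict(lid=(283,163,335,210),chop=(203,203,272,288),big=(100,140,200,240)))]:
    s=np.load(n+"0.npz");P=cloud(s)
    print(n)
    for k,(a,b,c,d) in boxes.items():
        Q=P[b:d,a:c].reshape(-1,3);V=s["depth"][b:d,a:c].reshape(-1)>0;Q=Q[V]
        lo={"lid":(.018,.035),"chop":(.160,.178),"big":(.16,.3),"bowl":(.04,.06),"mug":(.08,.1),"mill":(.02,.17)}[k]
        m=(Q[:,2]>lo[0])&(Q[:,2]<lo[1]);q=Q[m]
        print(k,"zmax",np.percentile(Q[:,2],[50,90,99,100]).round(4),m.sum(),"mean",q.mean(0).round(4),"ext",np.ptp(q,axis=0).round(3))
        if k in("lid","chop","big"):
            hull=cv2.convexHull(q[:,:2].astype(np.float32))[:,0]
            print("  hull circ",circ(hull), "minenc",cv2.minEnclosingCircle(q[:,:2].astype(np.float32)))
        if k=="lid":
            g=Q[(Q[:,2]>.052)&(Q[:,2]<.07)]
            print("  grip",len(g),g.mean(0).round(4),cv2.minAreaRect(g[:,:2].astype(np.float32)), "z",np.median(g[:,2]))
E
```

```text
top
lid zmax [0.0242 0.0323 0.0637 0.0675] 1941 mean [0.5539 0.1431 0.027 ] ext [0.165 0.164 0.017]
  hull circ (array([0.55579368, 0.14470354]), np.float64(0.08232052683280694)) minenc ((0.5561904907226562, 0.1446731686592102), 0.08334261178970337)
  grip 225 [0.555  0.1444 0.0608] ((0.555809736251831, 0.14446283876895905), (0.021568577736616135, 0.09904025495052338), 37.69751739501953) z 0.06096668131962329
chop zmax [0.0871 0.1687 0.174  0.1787] 1014 mean [ 0.5786 -0.2078  0.1692] ext [0.164 0.182 0.017]
  hull circ (array([ 0.57651429, -0.20244002]), np.float64(0.08553340967974873)) minenc ((0.5742334723472595, -0.19535408914089203), 0.09904412925243378)
big zmax [0.1181 0.2082 0.6563 0.6838] 1485 mean [ 0.2405 -0.3011  0.2013] ext [0.234 0.289 0.067]
  hull circ (array([ 0.26216992, -0.29398956]), np.float64(0.12611751214484754)) minenc ((0.29136723279953003, -0.2869553864002228), 0.1682715117931366)
bowl zmax [0.0082 0.0446 0.053  0.0597] 277 mean [ 0.7635 -0.0109  0.0473] ext [0.123 0.121 0.02 ]
mug zmax [0.0043 0.0804 0.0922 0.0954] 160 mean [ 0.6556 -0.406   0.0876] ext [0.0
[... 330 characters left out ...]
182882309), 0.08311914652585983)
  grip 148 [0.5613 0.1406 0.0597] ((0.5606989860534668, 0.14201273024082184), (0.01978706568479538, 0.0985838919878006), 37.129791259765625) z 0.05978555665715804
chop zmax [0.0871 0.1686 0.1721 0.1763] 955 mean [ 0.5857 -0.2116  0.1687] ext [0.163 0.184 0.016]
  hull circ (array([ 0.58006642, -0.20454593]), np.float64(0.08635480927156108)) minenc ((0.5758950710296631, -0.19703111052513123), 0.09953103214502335)
big zmax [0.1037 0.1958 0.2199 0.2232] 1995 mean [ 0.2475 -0.2932  0.1946] ext [0.235 0.293 0.063]
  hull circ (array([ 0.27298954, -0.29713699]), np.float64(0.12813833740874522)) minenc ((0.29328566789627075, -0.2900201082229614), 0.1691526621580124)
```

```bash
cat >> h.py <<'E'
def psi_of(q): # tool x heading, deg
    w,x,y,z=q; return np.degrees(np.arctan2(2*(x*y+w*z),1-2*(y*y+z*z)))
def goal(st,x,y,z,psi=None):
    from scipy.spatial.transform import Rotation as R
    w=st["tcp_rot"];r=R.from_quat([w[1],w[2],w[3],w[0]]).as_matrix()
    d=(np.array([x,y,z])-st["position"])@r*100
    p=psi_of(w); t=0 if psi is None else ((p-psi+180)%360-180)
    print("shift cm",d.round(2),"turn deg (to short way)",round(t,1),"psi now",round(p,2))
E
python3 - <<'E'
from h import *
from plant import manip
for n,(a,b,c,d) in [("top",(280,132,355,212)),("side",(203,203,272,288))]:
    s=np.load(n+"0.npz");P=cloud(s)
    Q=P[b:d,a:c].reshape(-1,3);q=Q[(Q[:,2]>.162)&(Q[:,2]<.178)][:,:2]
    c=np.array([.578,-.21])
    for i in range(10):
        k=q[np.linalg.norm(q-c,axis=1)<.087]
        hull=cv2.convexHull(k.astype(np.float32))[:,0]
        hull=hull[np.linalg.norm(hull-c,axis=1)>.074]
        c,r=circ(hull)
    print(n,c,r,len(hull)); print(cv2.minEnclosingCircle(k.astype(np.float32)))
goal(manip.state(),.57,-.20,.42,-19.5)
E
```

```text
top [ 0.58121589 -0.21067119] 0.0816826454935178 39
((0.5810859799385071, -0.20943304896354675), 0.08393309265375137)
side [ 0.58471627 -0.21166304] 0.08171535622870742 47
((0.5834030508995056, -0.21057970821857452), 0.08402013778686523)
shift cm [-22.87 -45.6  -19.79] turn deg (to short way) -48.9 psi now -68.36
```

```bash
python3 - <<'E'
from h import *
from plant import manip
goal(manip.state(),.556,-.286,.34,-19.5)
E
```

```text
shift cm [-15.38 -41.13 -11.8 ] turn deg (to short way) -48.9 psi now -68.36
```

```bash
python3 -m handwheel '[[0,0,-4,0],[0,0,-8,0],[0,0,-11.8,0],[-1.5,-4,-11.8,-7],[-3,-8,-11.8,-14],[-4.5,-12,-11.8,-21],[-6,-16,-11.8,-28],[-7.5,-20,-11.8,-35],[-9,-24,-11.8,-42],[-10.5,-28,-11.8,-49]]'; python3 - <<'E'
from h import *
from plant import manip
goal(manip.state(),.556,-.286,.34,-19.5)
E
```

```text
t: 0.98
position: [0.4477, -0.3833, 0.3403]
tcp_rot: [-0.0, 0.986, -0.165, -0.0]
force: [0.5, -0.4, 0.5]
width: 1.0
shift cm [  7.07 -12.73   0.03] turn deg (to short way) 0.5 psi now -19.02
```

```bash
python3 -m handwheel '[[1.7,-3.2,0,0],[3.5,-6.4,0,0],[5.3,-9.5,0,0],[7,-12.7,0,0],[7,-12.7,0,0],[7,-12.7,0,0]]'; cat >> h.py <<'E'
def wrist(name):
    from plant import manip
    from scipy.spatial.transform import Rotation as R
    st=manip.state();s=manip.snapshot("wrist");w=st["tcp_rot"]
    T=np.eye(4);T[:3,:3]=R.from_quat([w[1],w[2],w[3],w[0]]).as_matrix();T[:3,3]=st["position"]
    cv2.imwrite(f"pics/{name}.png",s["image"])
    P=cloud(s,T@np.array(s["mount"]));np.savez(name+".npz",P=P,**s)
    return st,s,P
E
python3 - <<'E'
from h import *
st,s,P=wrist("w1")
print(st["position"],psi_of(st["tcp_rot"]))
g=s["image"].astype(float); cv2.imwrite("pics/w1b.png",np.clip(g*4,0,255).astype(np.uint8))
z=P[...,2];cv2.imwrite("pics/w1z.png",np.clip((z-.12)/.06*255,0,255).astype(np.uint8))
E
```

```text
t: 1.48
position: [0.5557, -0.2866, 0.3398]
tcp_rot: [-0.0, 0.986, -0.166, -0.001]
force: [0.9, -0.4, -0.2]
width: 1.002
[ 0.55569903 -0.28659617  0.33977462] -19.14299453642923
```

View pics/w1b.png

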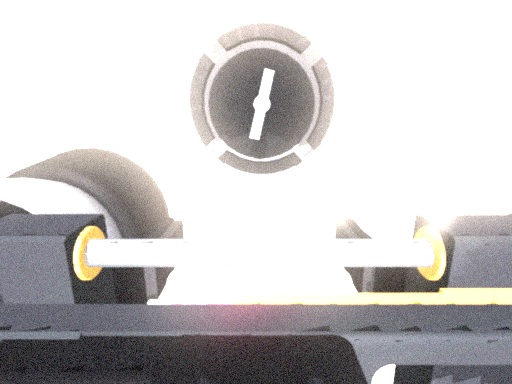

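View pics/w1z.png

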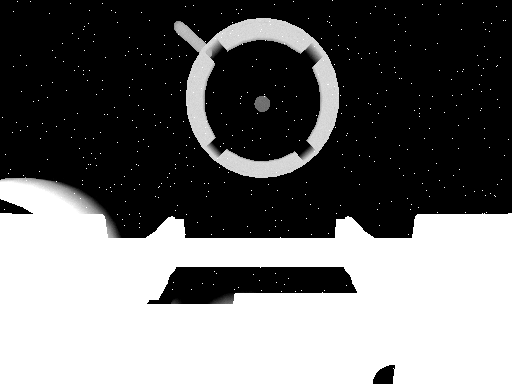

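The wrist view shows the ring centred near (262,100). Its four notches are at about (216,52), (312,52), (308,152) and (216,148). I'll measure their centre and angle from depth.

```bash
python3 - <<'E'
from h import *
d=np.load("w1.npz");P=d["P"][10:185,180:345].reshape(-1,3)
m=(P[:,2]>.163)&(P[:,2]<.178);q=P[m];print("z",np.median(q[:,2]))
c=q[:,:2].mean(0)
for i in range(10):
    k=q[:,:2][np.linalg.norm(q[:,:2]-c,axis=1)<.086]
    h=cv2.convexHull(k.astype(np.float32))[:,0];h=h[np.linalg.norm(h-c,axis=1)>.076];c,r=circ(h)
print("outer",c,r)
# bore edge: innermost points per angle
rel=q[:,:2]-c;a=np.degrees(np.arctan2(rel[:,1],rel[:,0]));R=np.hypot(*rel.T)
e=[]
for b in range(-180,180,3):
    s=(a>=b)&(a<b+3)&(R>.05)
    if s.sum()>2:
        i=np.argmin(np.where(s,R,9))
        if R[i]<.069:e.append(q[i,:2])
print("bore",circ(np.array(e)))
# notches: r 66..72 mm, z low, 
rel=P[:,:2]-c;a=np.degrees(np.arctan2(rel[:,1],rel[:,0]));R=np.hypot(*rel.T)
s=(R>.066)&(R<.072)
low=s&(P[:,2]<.160)
am=a[low]%90
ph=np.angle(np.exp(1j*np.radians(am*4)).mean())/4
print("notch phase mod 90",np.degrees(ph)%90, low.sum(), s.sum())
for k in range(4):
    t=np.degrees(ph)%90+90*k; dd=(a-t+180)%360-180
    u=low&(abs(dd)<15);print(t,a[u].size,np.percentile(dd[u],[2,98]))
E
```

```text
z 0.17028100144415903
outer [ 0.58391476 -0.21111135] 0.08169301237849465
bore (array([ 0.58432746, -0.21177223]), np.float64(0.06403453052970196))
notch phase mod 90 20.16486020479134 2008 4035
20.16486020479134 183 [-14.40713549  14.47888405]
110.16486020479134 199 [-14.4790179   14.32247798]
200.16486020479135 154 [-14.33863531  14.0498576 ]
290.16486020479135 135 [-14.18738873  14.28190823]
```

```bash
python3 - <<'E'
from h import *
d=np.load("w1.npz");P=d["P"]
from plant import manip
st=manip.state()
# camera centre: recompute
from scipy.spatial.transform import Rotation as Ro
w=st["tcp_rot"];M=Ro.from_quat([w[1],w[2],w[3],w[0]]).as_matrix()
C=M@d["mount"][:3,3]+st["position"]
Q=P[10:185,180:345].reshape(-1,3)
t=(.170-C[2])/(Q[:,2]-C[2]);X=C+(Q-C)*t[:,None]
for c in ([.5841,-.2114],):
    rel=X[:,:2]-np.array(c);a=np.degrees(np.arctan2(rel[:,1],rel[:,0]));R=np.hypot(*rel.T)
    low=(R>.066)&(R<.074)&(Q[:,2]<.165)&(Q[:,2]>0)
    ph=np.degrees(np.angle(np.exp(1j*np.radians(a[low]*4)).mean())/4)%90
    print(ph,low.sum())
    for k in range(4):
        dd=(a-ph-90*k+180)%360-180
        u=low&(abs(dd)<20);print(ph+90*k,u.sum(),np.mean(dd[u]),np.percentile(dd[u],[3,97]))
E
```

```text
23.829460023931524 525
23.829460023931524 146 -0.3412185608689493 [-7.2482732   6.36247819]
113.82946002393152 145 0.09721666734985422 [-6.61020248  6.93171184]
203.82946002393152 115 0.3699179902033299 [-6.28591907  7.04574945]
293.8294600239315 119 -0.060935764387443976 [-6.89698912  6.6007789 ]
```

Notches sit at 23.8° mod 90 and the chopper centre is (0.584, −0.2115), rim z 0.1703. The sizes agree with the ones given. Next I go over the lid for a wrist view.

```bash
python3 - <<'E'
from h import *
from plant import manip
goal(manip.state(),.607,.080,.34,37.7)
E
```

```text
shift cm [-7.200e+00 -3.645e+01 -1.000e-02] turn deg (to short way) -57.0 psi now -19.25
```

```bash
python3 -m handwheel '[[-0.8,-4,0,-6.3],[-1.6,-8.1,0,-12.6],[-2.4,-12.1,0,-19],[-3.2,-16.2,0,-25.3],[-4,-20.2,0,-31.6],[-4.8,-24.3,0,-38],[-5.6,-28.3,0,-44.3],[-6.4,-32.4,0,-50.6],[-7.2,-36.4,0,-57],[-7.2,-36.4,0,-57]]'; python3 - <<'E'
from h import *
from plant import manip
goal(manip.state(),.607,.080,.2,37.7)
E
```

```text
t: 2.37
position: [0.6072, 0.0842, 0.3404]
tcp_rot: [-0.001, 0.945, 0.327, 0.0]
force: [0.1, -0.6, -0.7]
width: 1.0
shift cm [-0.3   0.35 14.04] turn deg (to short way) 0.5 psi now 38.21
```

```bash
python3 -m handwheel '[[0,0,4,0],[0,0,8,0],[0,0,12,0],[0,0,14,0],[0,0,14,0],[0,0,14,0],[0,0,14,0]]'; python3 - <<'E'
from h import *
st,s,P=wrist("w2")
print(st["position"],psi_of(st["tcp_rot"]))
z=P[...,2];cv2.imwrite("pics/w2z.png",np.clip((z-.0)/.08*255,0,255).astype(np.uint8))
E
```

```text
t: 2.95
position: [0.6087, 0.0778, 0.2029]
tcp_rot: [0.001, 0.947, 0.322, 0.001]
force: [-0.7, -0.3, 1.0]
width: 0.999
[0.60869883 0.07780143 0.20292761] 37.55427664506965
```

View pics/w2.png

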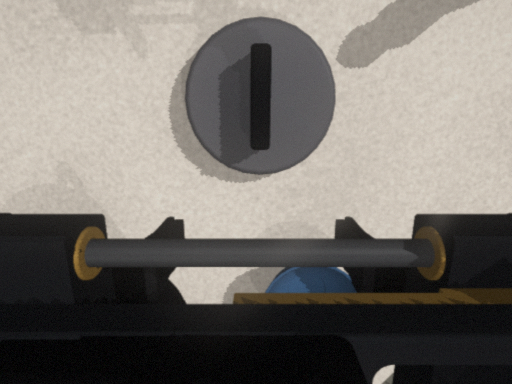

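View pics/w2z.png

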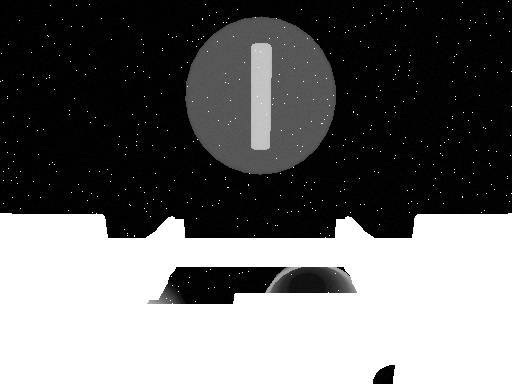

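The lid is centred near (260,95) and its bar runs along image columns 250–271, so the tool heading is nearly right.

```bash
python3 - <<'E'
from h import *
from plant import manip
d=np.load("w2.npz");P=d["P"][5:190,175:350].reshape(-1,3)
q=P[(P[:,2]>.019)&(P[:,2]<.035)];c=np.median(q[:,:2],axis=0)
q=q[np.linalg.norm(q[:,:2]-c,axis=1)<.09]
h=cv2.convexHull(q[:,:2].astype(np.float32))[:,0];c,r=circ(h);print("disc",c,r,np.median(q[:,2]))
g=P[(P[:,2]>.05)&(P[:,2]<.07)&(np.linalg.norm(P[:,:2]-c,axis=1)<.06)]
print("bar",g.mean(0),cv2.minAreaRect(g[:,:2].astype(np.float32)))
r=g[:,:2]-g[:,:2].mean(0);w,v=np.linalg.eigh(r.T@r);print("width dir",np.degrees(np.arctan2(v[1,0],v[0,0]))%180)
st=manip.state();print(st["position"])
goal(st,*c,.12,37.5)
E
```

```text
disc [0.55873325 0.14436617] 0.08228077903272589 0.027338867819954482
bar [0.55754396 0.14602376 0.06097045] ((0.5589505434036255, 0.14469099044799805), (0.01941000670194626, 0.09967118501663208), 37.1529426574707)
width dir 36.97036619159388
[0.60920993 0.0780246  0.20369927]
shift cm [ 0.01 -8.36  8.35] turn deg (to short way) 0.1 psi now 37.57
```

```bash
python3 -m handwheel '[[0,-4,3,0.5],[0,-8.3,6,0.5],[0,-8.4,9,0.5],[0,-8.4,10,0.5],[0,-8.4,10,0.5],[0,-8.4,10,0.5],[0,-8.4,10,0.5]]'; python3 - <<'E'
from h import *
from plant import manip
goal(manip.state(),.5588,.1445,.032,37)
E
```

```text
t: 3.58
position: [0.5592, 0.1448, 0.1038]
tcp_rot: [0.001, 0.948, 0.318, 0.003]
force: [0.3, -0.3, 0.2]
width: 1.002
shift cm [-0.08 -0.02  7.18] turn deg (to short way) 0.1 psi now 37.09
```

```bash
python3 -m handwheel '[[0,0,2.5,0],[0,0,5,0],[0,0,6.5,0],[0,0,7.1,0],[0,0,7.1,0],[0,0,7.1,0],[0,0,7.1,0]]' 5; python3 - <<'E'
from h import *
from plant import manip
goal(manip.state(),.5588,.1445,.032,37)
E
```

```text
t: 4.17
position: [0.5583, 0.1453, 0.0318]
tcp_rot: [0.0, 0.948, 0.318, 0.002]
force: [0.5, 0.5, -0.1]
width: 0.602
shift cm [-0.01  0.1  -0.02] turn deg (to short way) 0.1 psi now 37.12
```

```bash
python3 -m handwheel '[[0,0.1,0,0],[0,0.1,0,0],[0,0.1,0,0]]'; python3 -m handwheel '[[0,0,0,0],[0,0,0,0],[0,0,0,0],[0,0,0,0],[0,0,0,0],[0,0,0,0],[0,0,0,0],[0,0,0,0]]' 0;python3 -m handwheel '[[0,0,-0.5,0],[0,0,-2,0],[0,0,-4,0],[0,0,-6,0],[0,0,-6,0],[0,0,-6,0]]'
```

```text
t: 4.42
position: [0.5575, 0.1447, 0.0305]
tcp_rot: [0.0, 0.948, 0.319, 0.001]
force: [-0.4, 0.1, 0.2]
width: 0.582
t: 5.08
position: [0.5569, 0.1448, 0.0295]
tcp_rot: [-0.0, 0.948, 0.319, 0.0]
force: [0.8, 1.4, 0.1]
width: 0.229
t: 5.58
position: [0.5575, 0.1447, 0.0904]
tcp_rot: [0.0, 0.948, 0.319, 0.001]
force: [-0.0, -0.2, -3.2]
width: 0.229
```

```bash
python3 -m handwheel '[[0,0,-4,0],[0,0,-8,0],[0,0,-12,0],[0,0,-16,0],[0,0,-16,0]]'; python3 - <<'E'
from h import *
from plant import manip
goal(manip.state(),.5848,-.2108,.25,-42)
E
```

```text
t: 6.0
position: [0.5605, 0.1451, 0.2578]
tcp_rot: [0.001, 0.948, 0.319, 0.006]
force: [2.1, 0.2, -1.9]
width: 0.225
shift cm [-19.57  29.83   0.76] turn deg (to short way) 79.2 psi now 37.15
```

```bash
python3 -m handwheel '[[-1,1.5,0,3],[-3,4.5,0,9],[-5,7.5,0,15],[-7.5,11.4,0,21],[-10,15.2,0,28],[-12.5,19,0,35],[-15,22.8,0,42],[-17,26,0,49],[-18.5,28.2,0,56],[-19.5,29.8,0,63]]'; python3 - <<'E'
from h import *
from plant import manip
goal(manip.state(),.5848,-.2108,.24,-42)
E
```

```text
t: 6.83
position: [0.5799, -0.2152, 0.2466]
tcp_rot: [0.001, 0.974, -0.228, -0.002]
force: [-0.3, 0.4, -3.2]
width: 0.225
shift cm [ 0.25 -0.62  0.66] turn deg (to short way) 15.6 psi now -26.39
```

```bash
python3 -m handwheel '[[0.1,-0.2,0,5],[0.2,-0.4,0,10],[0.25,-0.5,0.3,15.6],[0.25,-0.6,0.5,15.6],[0.25,-0.6,0.5,15.6],[0.25,-0.6,0.5,15.6],[0.25,-0.6,0.5,15.6],[0.25,-0.6,0.5,15.6]]'; python3 - <<'E'
from h import *
from plant import manip
st=manip.state();print(st["force"],st["torque"],st["q"])
goal(st,.5848,-.2108,.24,-42)
for n in("top","side"):
    s=manip.snapshot(n);np.savez(n+"1.npz",**s);cv2.imwrite(f"pics/{n}1.png",s["image"])
E
```

```text
t: 7.5
position: [0.5861, -0.2062, 0.2444]
tcp_rot: [0.0, 0.936, -0.353, -0.0]
force: [0.0, -0.1, -3.5]
width: 0.225
[ 0.03758677 -0.11847476 -3.54800512] [-0.01919229 -0.00565795  0.04013927] [-4.65110610e-01  1.98477061e-01  1.51093715e+00 -5.63171896e-05
  1.43235730e+00  2.56911977e-01]
shift cm [0.21 0.43 0.44] turn deg (to short way) 0.6 psi now -41.37
```

View pics/side1.png

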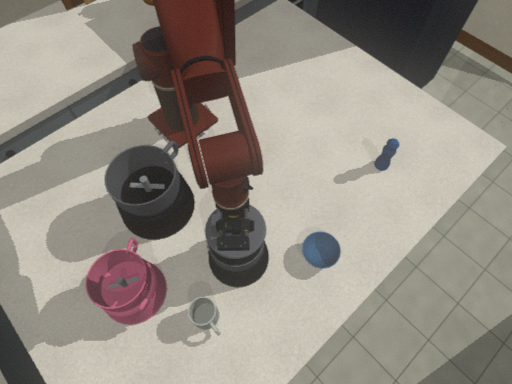

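View pics/top1.png

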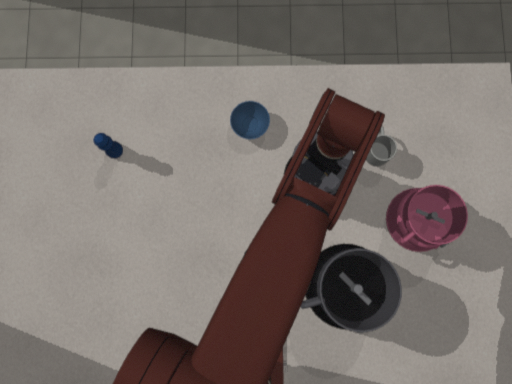

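The side view shows the lid held over the bowl near (236,232), and the top view is blocked by the arm. I'll check the lid centre from side depth.

```bash
python3 - <<'E'
from h import *
s=np.load("side1.npz");P=cloud(s)
Q=P[195:275,200:275].reshape(-1,3)
h,b=np.histogram(Q[:,2],bins=np.arange(.15,.3,.005));print(list(zip(b.round(3),h)))
q=Q[(Q[:,2]>.230)&(Q[:,2]<.25)]
q=q[np.linalg.norm(q[:,:2]-[.588,-.207],axis=1)<.1]
print(np.median(q[:,2]))
hull=cv2.convexHull(q[:,:2].astype(np.float32))[:,0]
c=np.array([.588,-.207])
for i in range(5):
    k=hull[abs(np.linalg.norm(hull-c,axis=1)-.083)<.005]; c,r=circ(k)
print(c,r,len(k)); print(cv2.minEnclosingCircle(q[:,:2].astype(np.float32)))
E
```

```text
[(np.float64(0.15), np.int64(31)), (np.float64(0.155), np.int64(18)), (np.float64(0.16), np.int64(41)), (np.float64(0.165), np.int64(203)), (np.float64(0.17), np.int64(131)), (np.float64(0.175), np.int64(1)), (np.float64(0.18), np.int64(0)), (np.float64(0.185), np.int64(0)), (np.float64(0.19), np.int64(0)), (np.float64(0.195), np.int64(0)), (np.float64(0.2), np.int64(0)), (np.float64(0.205), np.int64(0)), (np.float64(0.21), np.int64(0)), (np.float64(0.215), np.int64(0)), (np.float64(0.22), np.int64(0)), (np.float64(0.225), np.int64(0)), (np.float64(0.23), np.int64(13)), (np.float64(0.235), np.int64(305)), (np.float64(0.24), np.int64(907)), (np.float64(0.245), np.int64(36)), (np.float64(0.25), np.int64(10)), (np.float64(0.255), np.int64(11)), (np.float64(0.26), np.int64(4)), (np.float64(0.265), np.int64(7)), (np.float64(0.27), np.int64(24)), (np.float64(0.275), np.int64(27)), (np.float64(0.28), np.int64(0)), (np.float64(0.285), np.int64(0)), (np.float64(0.29), np.int64(0))]
0.2413844577746737
[ 0.58555515 -0.2084185 ] 0.08229357100971625 38
((0.5854896306991577, -0.20861688256263733), 0.0833435133099556)
```

```bash
python3 -m handwheel '[[0.2,0.37,0,0],[0.2,0.37,1,0],[0.2,0.37,2,0],[0.2,0.37,3,0],[0.2,0.37,4,0],[0.2,0.37,4,0],[0.2,0.37,4,0],[0.2,0.37,4,0],[0.2,0.37,4,0]]'; python3 - <<'E'
from h import *
from plant import manip
st=manip.state()
goal(st,.5848,-.2108,.19,-42)
s=manip.snapshot("side");np.savez("side2.npz",**s);cv2.imwrite(f"pics/side2.png",s["image"])
P=cloud(s);z0=st["position"][2]-.003
Q=P[195:285,200:275].reshape(-1,3)
q=Q[(Q[:,2]>z0-.009)&(Q[:,2]<z0+.009)]
c=np.array([.586,-.210]);q=q[np.linalg.norm(q[:,:2]-c,axis=1)<.09]
hull=cv2.convexHull(q[:,:2].astype(np.float32))[:,0]
for i in range(5):
    k=hull[abs(np.linalg.norm(hull-c,axis=1)-.083)<.005]; c,r=circ(k)
print(np.median(q[:,2]),c,r,len(k))
E
```

```text
t: 8.35
position: [0.5856, -0.2106, 0.2052]
tcp_rot: [0.0, 0.935, -0.354, 0.001]
force: [-0.4, -0.5, -1.7]
width: 0.225
shift cm [-0.05  0.07  1.52] turn deg (to short way) 0.6 psi now -41.45
0.20204796699381541 [ 0.5852282  -0.21280555] 0.08208542711718902 39
```

```bash
python3 -m handwheel '[[0,0,0.2,0],[0,0,0.4,0],[0,0,0.6,0],[0,0,0.6,0],[0,0,0.6,0]]';python3 -m handwheel '[[0,0,0.15,0],[0,0,0.3,0],[0,0,0.4,0],[0,0,0.4,0],[0,0,0.4,0]]'
```

```text
t: 8.82
position: [0.585, -0.2104, 0.1982]
tcp_rot: [-0.0, 0.935, -0.354, -0.0]
force: [-0.3, 0.1, -3.5]
width: 0.231
t: 9.23
position: [0.5851, -0.2104, 0.1944]
tcp_rot: [-0.0, 0.935, -0.354, -0.0]
force: [-0.2, -0.4, -3.9]
width: 0.228
```

```bash
python3 -m handwheel '[[0,0,0.1,0],[0,0,0.2,0],[0,0,0.2,0],[0,0,0.2,0]]';python3 -m handwheel '[[0,0,0.1,0],[0,0,0.1,0],[0,0,0.1,0]]'
```

```text
t: 9.57
position: [0.5851, -0.2104, 0.1925]
tcp_rot: [-0.0, 0.935, -0.354, -0.0]
force: [-0.3, 0.0, -3.2]
width: 0.229
t: 9.82
position: [0.5852, -0.2104, 0.1915]
tcp_rot: [0.0, 0.935, -0.354, -0.0]
force: [-0.5, -0.5, -2.6]
width: 0.229
```

```bash
python3 -m handwheel '[[0,0,0.1,0],[0,0,0.1,0],[0,0,0.1,0]]';python3 -m handwheel '[[0,0,0,0],[0,0,0,0],[0,0,0,0],[0,0,0,0]]' 2.2;  python3 -m handwheel '[[0,0,0,-2],[0,0,0,-4],[0,0,0,-6],[0,0,0,-8],[0,0,0,-10],[0,0,0,-12],[0,0,0,-12]]'; python3 - <<'E'
from h import *
from plant import manip
st=manip.state();print(psi_of(st["tcp_rot"]),st["force"],st["torque"])
s=manip.snapshot("side");cv2.imwrite("pics/side3.png",s["image"]);P=cloud(s)
Q=P[205:275,205:270].reshape(-1,3)
q=Q[(Q[:,2]>.172)&(Q[:,2]<.2)];print(np.median(q[:,2]),len(q))
E
```

```text
t: 10.07
position: [0.5852, -0.2104, 0.1915]
tcp_rot: [0.0, 0.935, -0.354, 0.0]
force: [-3.6, 2.0, 4.6]
width: 0.232
t: 10.4
position: [0.5853, -0.2105, 0.1904]
tcp_rot: [0.0, 0.935, -0.354, 0.0]
force: [-1.1, 0.1, 0.3]
width: 0.251
t: 10.98
position: [0.5852, -0.2104, 0.1903]
tcp_rot: [-0.0, 0.967, -0.254, -0.0]
force: [-0.2, 0.3, 0.1]
width: 0.248
-29.395580762394644 [-0.19282215  0.33851423  0.13049359] [ 0.05200635 -0.03298382 -0.1113951 ]
0.1883440777078735 1175
```

```bash
cat > chk.py <<'E'
from h import *
from plant import manip
import sys
st=manip.state();print("psi",psi_of(st["tcp_rot"]).round(2),"F",st["force"].round(2),"T",st["torque"].round(3),"p",st["position"].round(4))
s=manip.snapshot("side");cv2.imwrite(f"pics/{sys.argv[1]}.png",s["image"]);P=cloud(s)
Q=P[205:275,205:270].reshape(-1,3)
q=Q[(Q[:,2]>.172)&(Q[:,2]<.2)&(np.linalg.norm(Q[:,:2]-[.585,-.2115],axis=1)<.079)]
A=np.c_[q[:,:2]-[.585,-.2115],np.ones(len(q))];k=np.linalg.lstsq(A,q[:,2],rcond=None)[0]
hull=cv2.convexHull(Q[(Q[:,2]>.172)&(Q[:,2]<.196)][:,:2].astype(np.float32))[:,0];c=np.array([.585,-.2115])
for i in range(5):
    kk=hull[abs(np.linalg.norm(hull-c,axis=1)-.083)<.006];c,r=circ(kk)
print("top z",np.median(q[:,2]).round(4),"origin",(np.median(q[:,2])-.027).round(4),"slope",k[:2].round(3),len(q),"disc",c.round(4),r.round(4))
E
python3 -m handwheel '[[0,0,0,-1.5],[0,0,0,-3],[0,0,0,-4.5],[0,0,0,-6],[0,0,0,-7.5],[0,0,0,-9],[0,0,0,-9],[0,0,0,-9]]'; python3 chk.py s4
```

```text
t: 11.7
position: [0.5851, -0.2105, 0.1903]
tcp_rot: [-0.0, 0.984, -0.178, -0.0]
force: [-0.2, -1.3, -0.7]
width: 0.252
psi -20.54 F [-0.24 -1.32 -0.74] T [-0.052 -0.125 -0.112] p [ 0.5851 -0.2105  0.1903]
top z 0.1886 origin 0.1616 slope [0.    0.001] 977 disc [ 0.585  -0.2129] 0.0822
```

```bash
python3 -m handwheel '[[0,0,0,-1.2],[0,0,0,-2.4],[0,0,0,-3.6],[0,0,0,-4.8],[0,0,0,-6],[0,0,0,-6],[0,0,0,-6]]'; python3 chk.py s5
```

```text
t: 12.33
position: [0.5851, -0.2104, 0.1905]
tcp_rot: [-0.0, 0.992, -0.126, -0.0]
force: [0.1, -0.5, -0.9]
width: 0.254
psi -14.45 F [ 0.12 -0.51 -0.92] T [ 0.075 -0.007 -0.044] p [ 0.5851 -0.2104  0.1905]
top z 0.1886 origin 0.1616 slope [-0.001 -0.002] 975 disc [ 0.5856 -0.2132] 0.082
```

```bash
python3 -m handwheel '[[0,0,0,-1],[0,0,0,-2],[0,0,0,-3],[0,0,0,-4],[0,0,0,-5],[0,0,0,-5],[0,0,0,-5]]'; python3 chk.py s6
```

```text
t: 12.97
position: [0.5855, -0.2106, 0.1909]
tcp_rot: [0.0, 0.997, -0.082, 0.0]
force: [0.8, -0.5, 0.1]
width: 0.252
psi -9.46 F [ 0.8  -0.51  0.07] T [-0.179 -0.205 -0.086] p [ 0.5855 -0.2106  0.1909]
top z 0.1788 origin 0.1518 slope [-0.002 -0.004] 971 disc [ 0.5858 -0.2131] 0.0821
```

The lid dropped: origin 0.1518, level. I'll hold briefly, then turn clockwise.

```bash
python3 -m handwheel '[[0,0,0.2,0],[0,0,0.4,0],[0,0,0.4,0],[0,0,0.4,0]]'; python3 -m handwheel '[[0,0,0,4],[0,0,0,8],[0,0,0,12],[0,0,0,16],[0,0,0,20],[0,0,0,24],[0,0,0,28],[0,0,0,32],[0,0,0,36],[0,0,0,40]]'; python3 chk.py s7
```

```text
t: 13.35
position: [0.5855, -0.2105, 0.1867]
tcp_rot: [0.0, 0.997, -0.082, 0.0]
force: [0.6, -1.6, 2.9]
width: 0.253
t: 14.18
position: [0.5852, -0.2102, 0.1859]
tcp_rot: [-0.0, 0.908, -0.419, -0.0]
force: [1.3, -0.8, 0.1]
width: 0.255
psi -49.6 F [ 1.31 -0.84  0.05] T [-0.1   -0.356  0.323] p [ 0.5852 -0.2102  0.1859]
top z 0.1788 origin 0.1518 slope [-0.001 -0.001] 973 disc [ 0.5848 -0.2135] 0.0818
```

Ring is turning (torque about 0.3 N m). I'll continue in small steps to the stop.

```bash
python3 -m handwheel '[[0,0,0,2],[0,0,0,4],[0,0,0,6],[0,0,0,8],[0,0,0,8]]'; python3 chk.py s8;  python3 -m handwheel '[[0,0,0,1.5],[0,0,0,3],[0,0,0,4.5],[0,0,0,6],[0,0,0,6]]'; python3 chk.py s9
```

```text
t: 14.65
position: [0.585, -0.2103, 0.1858]
tcp_rot: [-0.0, 0.877, -0.48, -0.0]
force: [1.4, -0.9, -1.4]
width: 0.257
psi -57.42 F [ 1.42 -0.89 -1.41] T [-0.128 -0.35   0.197] p [ 0.585  -0.2103  0.1858]
top z 0.1789 origin 0.1519 slope [-0.002  0.001] 977 disc [ 0.5839 -0.2131] 0.082
t: 15.12
position: [0.5849, -0.2103, 0.1858]
tcp_rot: [0.0, 0.851, -0.525, -0.0]
force: [1.8, -1.4, -1.8]
width: 0.258
psi -63.39 F [ 1.77 -1.43 -1.77] T [-0.063 -0.311  0.173] p [ 0.5849 -0.2103  0.1858]
top z 0.1787 origin 0.1517 slope [-0.002  0.002] 977 disc [ 0.5842 -0.213 ] 0.0817
```

```bash
for i in 1; do python3 -m handwheel '[[0,0,0,1.5],[0,0,0,3],[0,0,0,3]]'; python3 chk.py s10;  python3 -m handwheel '[[0,0,0,1.5],[0,0,0,3],[0,0,0,3]]'; python3 chk.py s11; done
```

```text
t: 15.42
position: [0.5851, -0.2104, 0.186]
tcp_rot: [0.0, 0.837, -0.548, -0.0]
force: [2.8, 0.0, -3.1]
width: 0.251
psi -66.39 F [ 2.8   0.05 -3.07] T [-0.084 -0.43   0.232] p [ 0.5851 -0.2104  0.186 ]
top z 0.179 origin 0.152 slope [-0.001  0.004] 979 disc [ 0.5843 -0.2132] 0.0817
t: 15.72
position: [0.5857, -0.2104, 0.1863]
tcp_rot: [-0.0, 0.822, -0.569, 0.001]
force: [4.0, -1.0, -4.1]
width: 0.26
psi -69.34 F [ 4.   -1.03 -4.06] T [-0.142 -0.896  0.805] p [ 0.5857 -0.2104  0.1863]
top z 0.1794 origin 0.1524 slope [0.003 0.004] 978 disc [ 0.5848 -0.2136] 0.0818
```

View pics/s11.png

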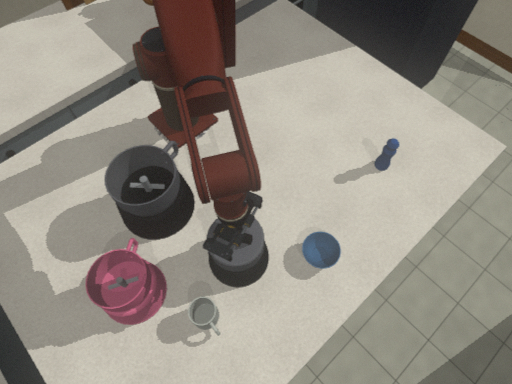

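```bash
python3 -m handwheel '[[0,0,0.1,1],[0,0,0.1,2],[0,0,0.1,2]]'; python3 chk.py s12
```

```text
t: 16.02
position: [0.5858, -0.2105, 0.1861]
tcp_rot: [-0.0, 0.812, -0.584, 0.001]
force: [4.3, -1.1, -0.4]
width: 0.267
psi -71.41 F [ 4.29 -1.12 -0.36] T [-0.13  -0.786  1.259] p [ 0.5858 -0.2105  0.1861]
top z 0.179 origin 0.152 slope [ 0.002 -0.001] 965 disc [ 0.5846 -0.213 ] 0.082
```

The torque climbs steeply (0.2 → 0.8 → 1.26 N m), so this is the locked stop. I'll relax the turn, open and rise.

```bash
python3 -m handwheel '[[0,0,0,-2],[0,0,0,-4],[0,0,0,-4]]'; python3 -m handwheel '[[0,0,0,0],[0,0,0,0],[0,0,0,0],[0,0,0,0],[0,0,0,0],[0,0,0,0],[0,0,0,0],[0,0,0,0]]' 8; python3 -m handwheel '[[0,0,-2,0],[0,0,-5,0],[0,0,-9,0],[0,0,-13,0],[0,0,-14,0],[0,0,-14,0]]'; python3 - <<'E'
from h import *
from plant import manip
goal(manip.state(),.5842,-.2115,.36,-68)
E
```

```text
t: 16.32
position: [0.5853, -0.2104, 0.1859]
tcp_rot: [-0.0, 0.832, -0.555, 0.0]
force: [3.4, -0.1, 0.5]
width: 0.262
t: 16.98
position: [0.5851, -0.2104, 0.1855]
tcp_rot: [0.0, 0.832, -0.555, -0.0]
force: [0.0, 0.5, 0.2]
width: 0.779
t: 17.48
position: [0.5871, -0.2114, 0.3315]
tcp_rot: [-0.001, 0.832, -0.555, 0.005]
force: [-0.5, -0.4, -0.1]
width: 0.919
shift cm [-0.08  0.26 -2.85] turn deg (to short way) 0.5 psi now -67.45
```

Released cleanly. I move aside by 8 cm along tool +y for a wrist look.

```bash
python3 -m handwheel '[[0,3,-2,0],[0,6,-2,0],[0,8,-2,0],[0,8,-2,0],[0,8,-2,0],[0,8,-2,0]]'; python3 - <<'E'
from h import *
st,s,P=wrist("w3")
cv2.imwrite("pics/w3b.png",np.clip(s["image"].astype(float)*2,0,255).astype(np.uint8))
print(st["position"],psi_of(st["tcp_rot"]))
P=P[5:195,165:355].reshape(-1,3)
q=P[(P[:,2]>.172)&(P[:,2]<.186)];c=np.median(q[:,:2],axis=0);q=q[np.linalg.norm(q[:,:2]-c,axis=1)<.09]
h=cv2.convexHull(q[:,:2].astype(np.float32))[:,0];c,r=circ(h)
A=np.c_[q[:,:2]-c,np.ones(len(q))];print("disc",c,r,"plane",np.linalg.lstsq(A,q[:,2],rcond=None)[0])
g=P[(P[:,2]>.2)&(P[:,2]<.225)&(np.linalg.norm(P[:,:2]-c,axis=1)<.06)]
print("bar",g.mean(0),cv2.minAreaRect(g[:,:2].astype(np.float32)))
for n,(bowl,mug,mill) in {"side":(0,0,0)}.items():
    from plant import manip
    s=manip.snapshot("top");cv2.imwrite("pics/top9.png",s["image"]);P=cloud(s)
    for k,(a,b,cc,d),lo in [("bowl",(228,98,274,142),(.04,.06)),("mug",(362,125,398,168),(.08,.1)),("mill",(90,128,126,162),(.02,.17))]:
        Q=P[b:d,a:cc].reshape(-1,3);print(k,Q[(Q[:,2]>lo[0])&(Q[:,2]<lo[1])].mean(0).round(4))
E
```

```text
t: 17.98
position: [0.5113, -0.2408, 0.3443]
tcp_rot: [-0.0, 0.832, -0.555, -0.001]
force: [-0.4, 0.2, 0.0]
width: 0.921
[ 0.51134207 -0.24077201  0.34433817] -67.46753272893415
disc [ 0.58287201 -0.21242712] 0.08224701321967501 plane [ 4.85399610e-04 -3.46606399e-05  1.79430139e-01]
bar [ 0.58455011 -0.21136125  0.21314987] ((0.5829340219497681, -0.2123575657606125), (0.0999433696269989, 0.019994746893644333), 31.126649856567383)
bowl [ 0.7638 -0.0081  0.0477]
mug [nan nan nan]
mill [0.6667 0.4106 0.0979]<stdin>:15: RuntimeWarning: Mean of empty slice.
  ret = um.true_divide(
```

View pics/w3b.png

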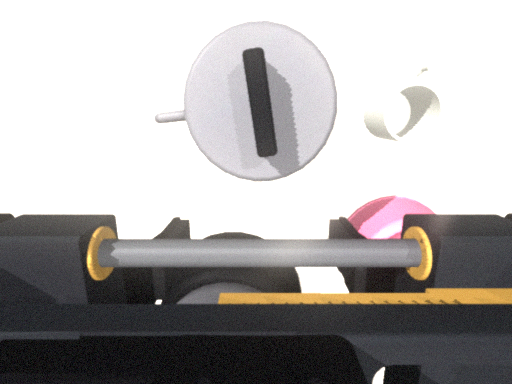

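The lid sits flush (top z 0.1794, level, centred within 2 mm) with its bar at 31.1°. That is 37.7° clockwise of the starting notch angle, which fits the locked stop. The mug was hidden by the arm in the top view, so I check it in the side view, then hand in.

```bash
python3 - <<'E'
from h import *
from plant import manip
s0=np.load("side0.npz");s=manip.snapshot("side");cv2.imwrite("pics/side9.png",s["image"])
for t in (s0,s):
    Q=cloud(t)[290:338,183:225].reshape(-1,3);q=Q[(Q[:,2]>.08)&(Q[:,2]<.1)];print("mug",q.mean(0).round(4),len(q))
print(manip.state()["force"])
manip.hand_in()
E
```

```text
mug [ 0.6586 -0.4068  0.0882] 157
mug [ 0.6576 -0.4066  0.0881] 157
[ 0.11013259  0.09589762 -0.55192756]
the job is handed in; nothing more can be done
```

I closed and locked the food chopper, and handed the job in at about 18 s of the 64 s allowed. I chose the smaller black chopper. There is no verdict from the hand-in, so this rests on my own checks.

**What I did**
- I gripped the lid by its bar, set it on the ring and loosened the fingers. Turning counter-clockwise, the lid dropped from 161.6 to 151.8 mm.
- I then turned it clockwise until the torque climbed from about 0.2 to 1.26 N m, which I took as the locked stop. After that I eased off, opened the fingers and moved clear.

**Last checks**
- **Lid:** its origin is at about 152.4 mm, it is level within 0.001 rad, and it is centred within about 2 mm of the measured chopper axis.
- **Ring:** its angle could not be seen directly. From the bar's turn I estimate it moved about 0.62 rad, or up to 0.70 rad depending on the lug play. Its starting angle of 0 to 0.1 rad adds to that. With the torque stop, this points to locked, but the lowest estimate leaves only a small margin over the 0.6 rad needed.
- **Bystanders:** the mug and mill read within about 1 mm of where they started, and the bowl within 3 mm. The mug was hidden by the arm in the last top view, so I checked it in the side view instead.
- **Disagreement:** the top and side cameras differed by about 4 mm in absolute position. I relied on the wrist view, with the side camera for relative offsets.

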